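Pick out the softest sprung saddle

TASK

The smallest customer needs the softest of the three child's saddles on the test board. Press down on each saddle to feel how easily it sinks and, once all three have been tried, push the tag of the softest one down flat so that it is marked as taken. Leave the other two tags standing as they are, and do not pick up or shift anything else on the bench.

Things in the scene. Friction and masses are not known exactly. Their poses are not given: they have to be found in the camera images.
- board: Saddle test board, screwed to the bench: grey laminate 15 mm thick, 540 mm along its y, 255 mm along its x, with a row of three sprung seat posts 205 mm apart along y that carry black child's saddles of one make, and a hinged white tag before each. Origin on the bench under the middle post's axis; the board runs from 200 mm towards -x (robot's side, tags) to 55 mm towards +x; left is +y.
- saddle_left (a point): Top of the left saddle on its post's axis while unloaded, 162 mm above the bench; fixed to the board, so it does not sink with the saddle. Axes as the board's. Rigid saddle, 180 mm long: the wide rear (112 mm) ends 75 mm towards -x, the nose (34 mm wide) 105 mm towards +x; nearly flat and about 90 mm wide here. It sinks straight down, at most 18 mm, and springs back.
- cap_left: Aluminium cap, 31 mm across and 6 mm high, on the outer tube of the left post, its top 81 mm above the bench (origin at its underside). While the saddle is unloaded the spring holds the inner tube's shoulder up against this cap, the more weakly the softer the spring: with about 0.6, 1.1 and 1.8 N on the three posts.
- tag_left (a joint): Tag (hinged white label plate) before the left saddle, 50 mm wide, 3 mm thick, reaching 60 mm from its hinge: angle in rad from upright, 1.53 = folded flat. It starts leaning 0.6 to 0.9 towards the saddle, label side facing up and to the robot, and folds on that way: a fingertip coming down on the label side pushes it flat (about 2 N at 25 mm). The stiff hinge holds it wherever it is left.
- tag_left_hinge (a point): Middle of the hinge line of the left tag, 20.5 mm above the bench, 175 mm from the post's axis towards the board's -x. Axes as the board's: x level to the post, y along the hinge line, z up. The tag folded flat lies between here and the post, its top 22 mm above the bench.
- saddle_middle (a point): Top of the middle saddle on its post's axis while unloaded, 162 mm above the bench; fixed to the board, so it does not sink with the saddle. Axes as the board's. Rigid saddle, 180 mm long: the wide rear (112 mm) ends 75 mm towards -x, the nose (34 mm wide) 105 mm towards +x; nearly flat and about 90 mm wide here. It sinks straight down, at most 18 mm, and springs back.
- cap_middle: Aluminium cap, 31 mm across and 6 mm high, on the outer tube of the middle post, its top 81 mm above the bench (origin at its underside). While the saddle is unloaded the spring holds the inner tube's shoulder up against this cap, the more weakly the softer the spring: with about 0.6, 1.1 and 1.8 N on the three posts.
- tag_middle (a joint): Tag (hinged white label plate) before the middle saddle, 50 mm wide, 3 mm thick, reaching 60 mm from its hinge: angle in rad from upright, 1.53 = folded flat. It starts leaning 0.6 to 0.9 towards the saddle, label side facing up and to the robot, and folds on that way: a fingertip coming down on the label side pushes it flat (about 2 N at 25 mm). The stiff hinge holds it wherever it is left.
- tag_middle_hinge (a point): Middle of the hinge line of the middle tag, 20.5 mm above the bench, 175 mm from the post's axis towards the board's -x. Axes as the board's: x level to the post, y along the hinge line, z up. The tag folded flat lies between here and the post, its top 22 mm above the bench.
- saddle_right (a point): Top of the right saddle on its post's axis while unloaded, 162 mm above the bench; fixed to the board, so it does not sink with the saddle. Axes as the board's. Rigid saddle, 180 mm long: the wide rear (112 mm) ends 75 mm towards -x, the nose (34 mm wide) 105 mm towards +x; nearly flat and about 90 mm wide here. It sinks straight down, at most 18 mm, and springs back.
- cap_right: Aluminium cap, 31 mm across and 6 mm high, on the outer tube of the right post, its top 81 mm above the bench (origin at its underside). While the saddle is unloaded the spring holds the inner tube's shoulder up against this cap, the more weakly the softer the spring: with about 0.6, 1.1 and 1.8 N on the three posts.
- tag_right (a joint): Tag (hinged white label plate) before the right saddle, 50 mm wide, 3 mm thick, reaching 60 mm from its hinge: angle in rad from upright, 1.53 = folded flat. It starts leaning 0.6 to 0.9 towards the saddle, label side facing up and to the robot, and folds on that way: a fingertip coming down on the label side pushes it flat (about 2 N at 25 mm). The stiff hinge holds it wherever it is left.
- tag_right_hinge (a point): Middle of the hinge line of the right tag, 20.5 mm above the bench, 175 mm from the post's axis towards the board's -x. Axes as the board's: x level to the post, y along the hinge line, z up. The tag folded flat lies between here and the post, its top 22 mm above the bench.
- ring_p (a joint): Rubber travel ring (27 mm across, 5 mm high) on the bare inner tube of one of the three posts (which one is not told; mixed anew each time), just above the cap. Pressing the saddle slides it up the tube by the stroke (in m, 0 at the start) and it stays, showing the deepest stroke so far. A push of 6 N sinks the saddles by about 13, 7 and 3.5 mm.
- ring_q (a joint): Rubber travel ring (27 mm across, 5 mm high) on the bare inner tube of one of the three posts (which one is not told; mixed anew each time), just above the cap. Pressing the saddle slides it up the tube by the stroke (in m, 0 at the start) and it stays, showing the deepest stroke so far. A push of 6 N sinks the saddles by about 13, 7 and 3.5 mm.
- ring_r (a joint): Rubber travel ring (27 mm across, 5 mm high) on the bare inner tube of one of the three posts (which one is not told; mixed anew each time), just above the cap. Pressing the saddle slides it up the tube by the stroke (in m, 0 at the start) and it stays, showing the deepest stroke so far. A push of 6 N sinks the saddles by about 13, 7 and 3.5 mm.
- collar: Bystander: loose aluminium seat-post clamp ring, 39 mm across and 14 mm high, lying on the board between two posts. Origin under its centre.
- nipple_pot: Bystander: small clear jar with a metal lid, 34 mm across and 36 mm high, standing on the board between two posts. Origin under its centre.
- wrench: Bystander: steel spanner 170 mm long lying at the right. Origin under its middle.
- screwdriver: Bystander: black-handled screwdriver 190 mm long lying at the left. Origin under its middle.
- hub: Bystander: aluminium wheel hub 58 mm across and 94 mm high, standing beyond the board. Origin under its centre.
- cup: Bystander: brown paper coffee cup 76 mm across and 88 mm high, standing beyond the board. Origin under its centre.
- oil: Bystander: white oil bottle 42 mm across and 120 mm high, standing at the right. Origin under its centre.
- pedal: Bystander: black bicycle pedal 85 x 60 x 26 mm lying at the left. Origin under its middle.

How it is judged:
By the outcome, as a careful person would: the job done as asked, in the order asked, and still so for the second after the job is handed in, with the robot touching nothing.
It also fails if it takes over 51 s, if anything falls off the work surface, if the arm or the gripper's body presses on something with over 40 N, if the wrist force passes 120 N, or if a joint passes its speed limit or range.

ROBOT

A 6-joint arm with a two-finger parallel gripper is mounted at the origin on the work surface. World frame = base frame: x ahead of the robot, y to its left, z up, the work surface at z = 0. Lengths are in mm, angles in rad, forces in N, time in s.
With the tool pointing down it reaches from about 275 to 975 mm from the base axis. Payload 8.4 kg.
Tool frame: the origin (TCP) lies at the very end of the fingers, on their centre line; the grasp point (between the pads) lies r.grasp_offset behind it (r.grasp_offset is the distance from the TCP to the grasp point, in mm); y points along the fingers, z is the direction in which the jaws open and shut, and the axes are right-handed (so a half turn about y gives the same grasp; the last joint's range is limited). The gripper opens to 92 mm and grips with 3 to 60 N. Pads are 20 mm wide; open, the fingers measure 128 mm over their backs; the gripper's body (75 mm by 189 mm) begins 69 mm behind the grasp point.
Start: joints at [-1.192, 0.353, 1.633, -0, 1.155, -0.002], TCP at [232.288, -580.233, 214.583] pointing down, gripper open.
Joint ranges: [-2.63, 2.63], [-0.92, 2.1], [0.06, 2.66], [-1.3, 4.44], [0, 2.69], [-3.02, 3.02]. Speed limits (rad/s): [2.22, 2.22, 2.79, 3.14, 3.14, 3.14].

INTERFACE

Orientations are given as a unit quaternion [w, x, y, z].
In Python, from station import status, vision, r gives the robot as it stands.
- The arm moves only by the tool send_rows, never from a script. Its argument "steps" is a list of rows, each an object of numbers: "tx", "ty", "tz": the shift along the tool's x, y, z as a fraction of full scale; "ax", "ay", "az": the turn, a rotation vector about the tool's x, y, z as a fraction of full scale; "grip": the closure, from -1 (fully open) to 1 (shut), so that 0 is half open. A call has 1 to 12 rows; each row shifts and turns the commanded pose from where the row before left it, along the tool's axes as they then stand; what a row does not reach is not made up. Full scale, the value 1, is 40 cm for a shift and 90 degrees for a turn. A row lasts 1/8 s, in which the tool goes at most 62.5 mm and 10.7 degrees, less where a joint would pass 70% of its speed; a pose out of reach is approached as far as the arm can. A call with a number of a shift or a turn outside -1 to 1 is refused whole. A call with a gripper value outside its range is refused whole. The fingers move at their own pace and stop on an object; "force" is the grip in N (left out, the last holds). Time passes only in rows, so rows that do not move let the fingers close. It gives the time, the measured TCP pose, the force and the opening at its end, in the units of the state.
- status.state(): the state, without advancing time (a new reading comes with each control period).
- vision.grab_frame(name): name is "scene" or "side" or "wrist"; returns a dict with "pixels" (480x640x3 uint8, red, green, blue), "depth" (480x640 float32, mm along the optical axis (not along the pixel's ray), 0 where there is no reading), "vfov" (degrees; the focal length in pixels is half the picture's height over the tangent of half this angle, whatever the lens; pixels are square), "cx", "cy" (the principal point, pixels), "D" ([k1, k2, p1, p2, k3] as OpenCV has them; the pictures are not rectified), "R" (3x3) and "t" (3): a world point X has camera coordinates R X + t. Camera axes: x right, y down, z forward; pixel columns grow to the right and rows downward; lengths in mm; the calibration is good to about 2 mm. A picture is of the moment at which its call begins.
- r.job_done(): hands the job in, once; it reports no verdict.
The state is a dict: "time_s": time; "joint_pos": joint angles; "joint_vel": joint speeds; "joint_torque": joint torques, N m; "position": TCP position; "ee_rot": TCP orientation; "force": force on the tool from outside, world axes, zero at the start; "torque": the same for the moment, N m; "gripper_width": finger opening in mm.
Only numpy, scipy, OpenCV 4.12 (cv2) and the standard library are available. Lean on these libraries where they do the work, as an engineer would, in place of code of your own. Each camera call takes 0.05 s, during which the arm holds its last target.

## Working session

There is one attempt and no reset: what is moved stays moved. The work goes in short steps, Python scripts to look and compute and a tool call to move; the robot and the scene stay as the last step left them, time stands still between calls to the robot, and variables do not carry over. Pictures are saved under pics/ and viewed, and the job is handed in when it is done.

Besides the shell and the picture viewer there is one more tool, called after "Request:" by a JSON object that holds its "fn" and its "kwargs". send_rows: Moves the arm, as the interface text tells. Its arguments: {"type":"object","properties":{"steps":{"type":"array"},"force":{"type":"number"}},"required":["steps"]}

```bash
ls; mkdir -p pics; python3 - <<'E'
from station import status, vision, r
import cv2,json
s=status.state(); print(s, r.grasp_offset)
for n in ("scene","side","wrist"):
    f=vision.grab_frame(n)
    cv2.imwrite(f"pics/{n}0.png",f["pixels"][:,:,::-1])
    print(n,f["vfov"],f["cx"],f["cy"],f["D"],f["R"],f["t"])
E
```

```text
pics
{'time_s': 0.0, 'joint_pos': array([-1.19238851e+00,  3.53620144e-01,  1.63413199e+00, -4.31126607e-05,
        1.15518324e+00, -2.42568402e-03]), 'joint_vel': array([ 1.09972215e-03,  2.45157522e-05, -5.48934369e-04,  1.02672483e-03,
       -5.87484472e-04,  1.99740107e-03]), 'joint_torque': array([-1.02872822e-03, -5.93841720e+01, -3.34217298e+01,  6.93671359e-02,
        2.31308100e-02, -6.99649490e-05]), 'position': array([ 232.09996014, -579.77801381,  213.88209721]), 'ee_rot': array([ 0.13373639, -0.13394121,  0.69478857, -0.69386106]), 'force': array([ 0.3825544 ,  1.18474715, -0.09061625]), 'torque': array([ 0.01208524, -0.04479359,  0.00238986]), 'gripper_width': 92.17599368915181} 18.700000000000003
scene 57.25513178470716 314.0781555572237 235.43938221106416 [-0.00855749  0.          0.          0.          0.        ] [[ 0.3150417   0.94905714  0.00626694]
 [ 0.79611924 -0.26066741 -0.54611964]
 [-0.51666515  0.17703969 -0.83768375]] [-186.43759065 -406.74647674 1453.51348636]
side 44.99092702356129 305.8251237000494 244.88262784278038 [-0.18717926  0.          0.          0.          0.        ] [[-0.79470236 -0.60662285  0.02137477]
 [-0.41330171  0.51498185 -0.75098295]
 [ 0.44455579 -0.60564215 -0.65997555]] [ 490.36184895  319.00315195 1079.88791899]
wrist 71.2553440227372 320.733715494144 240.6126144388115 [0.01881829 0.         0.         0.         0.        ] [[ 3.71365744e-01 -9.28486525e-01 -5.06795420e-04]
 [-9.01197197e-01 -3.60582115e-01  2.40466527e-01]
 [-2.23452671e-01 -8.88443079e-02 -9.70657299e-01]] [-624.61216772  -26.37545866  388.22459155]
```

View pics/scene0.png

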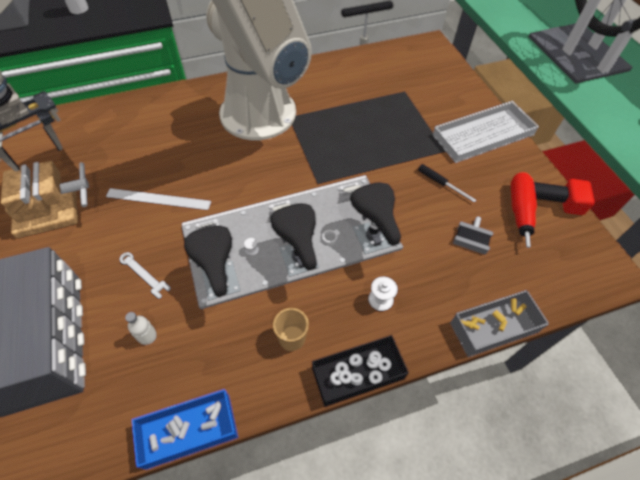

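View pics/side0.png

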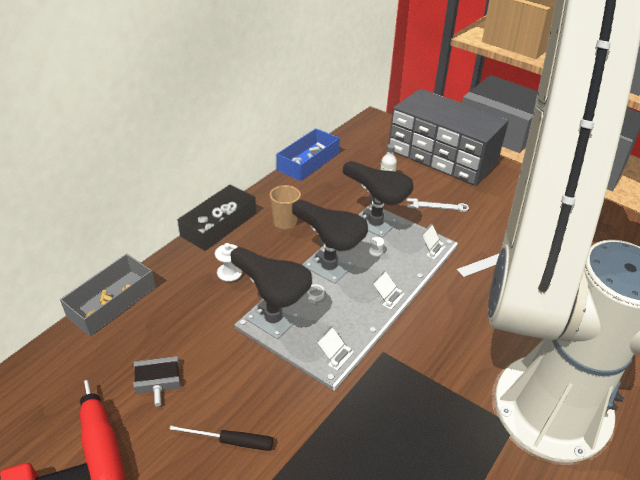

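View pics/wrist0.png

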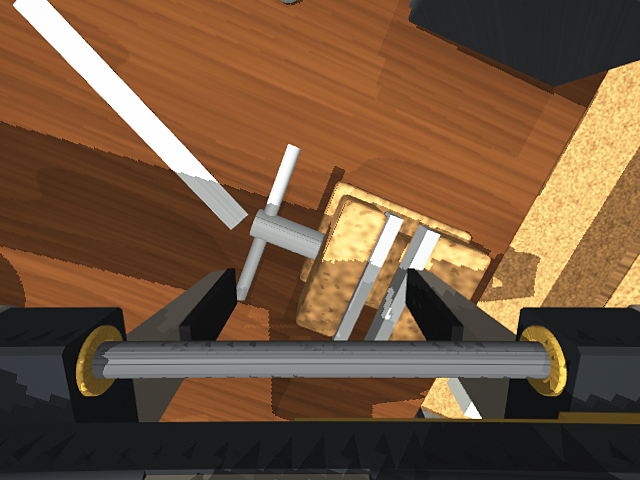

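```bash
cat > h.py <<'E'
from station import status, vision, r
import cv2, numpy as np
def K(f):
    h=f["pixels"].shape[0]; F=h/2/np.tan(np.radians(f["vfov"])/2)
    return np.array([[F,0,f["cx"]],[0,F,f["cy"]],[0,0,1]])
def rays(f,uv):
    n=cv2.undistortPoints(np.float64(uv).reshape(-1,1,2),K(f),f["D"]).reshape(-1,2)
    return np.c_[n,np.ones(len(n))]
def onplane(f,uv,z):
    d=rays(f,uv)@f["R"]; c=-f["R"].T@f["t"]
    return c+d*((z-c[2])/d[:,2])[:,None]
def cloud(f):
    h,w=f["depth"].shape; u,v=np.meshgrid(np.arange(w),np.arange(h))
    n=rays(f,np.c_[u.ravel(),v.ravel()])
    X=(n*f["depth"].reshape(-1,1)-f["t"])@f["R"]
    X[f["depth"].ravel()<=0]=np.nan
    return X.reshape(h,w,3)
def proj(f,X):
    return cv2.projectPoints(np.float64(X).reshape(-1,1,3),cv2.Rodrigues(f["R"])[0],f["t"],K(f),f["D"])[0].reshape(-1,2)
E
python3 - <<'E'
from h import *
for n in ("scene","side"):
    f=vision.grab_frame(n); X=cloud(f)
    np.savez(f"{n}0.npz",**f)
    hsv=cv2.cvtColor(f["pixels"],cv2.COLOR_RGB2HSV)
    m=((X[...,2]>5)&(X[...,2]<30)&(hsv[...,1]<60)&(X[...,0]>300)&(X[...,0]<800)&(abs(X[...,1])<400)).astype(np.uint8)
    m=cv2.morphologyEx(m,cv2.MORPH_OPEN,np.ones((3,3)))
    k,l,st,_=cv2.connectedComponentsWithStats(m); i=1+np.argmax(st[1:,4]); 
    P=X[l==i]; print(n,st[i],np.nanmedian(P[:,2]))
    print(cv2.minAreaRect(P[:,:2].astype(np.float32)))
    print(np.round(cv2.boxPoints(cv2.minAreaRect(P[:,:2].astype(np.float32)))))
    b=(X[...,2]>140)&(X[...,2]<175)&(hsv[...,2]<80)&(X[...,0]>300)&(X[...,0]<800)&(abs(X[...,1])<450)
    k,l,st,_=cv2.connectedComponentsWithStats(b.astype(np.uint8))
    for j in range(1,k):
        if st[j,4]>100: Q=X[l==j]; print("saddle",st[j],Q.mean(0),np.percentile(Q[:,2],[50,95,99]),cv2.minAreaRect(Q[:,:2].astype(np.float32)))
E
```

```text
scene [  183   177   220   132 10612] 15.319236144819632
((506.37933349609375, -37.73858642578125), (264.2229919433594, 540.4210205078125), 0.3379131257534027)
[[ 373.  232.]
 [ 376. -309.]
 [ 640. -307.]
 [ 637.  233.]]
saddle [ 350  183   50   62 1618] [587.25612074 159.95961972 157.71364253] [159.33040414 163.05377195 164.48555997] ((597.5159912109375, 173.35452270507812), (172.06689453125, 100.58850860595703), 10.61381721496582)
saddle [ 270  204   46   66 1748] [588.50983262 -42.05455251 158.36634513] [159.63276607 163.50248494 164.68747095] ((594.7308349609375, -25.21649932861328), (171.65147399902344, 100.70201873779297), 17.92833137512207)
saddle [ 184  226   48   70 2020] [ 590.25893323 -242.32197568  158.4964066 ] [159.72788895 163.38159424 164.57421447] ((594.6964111328125, -228.01351928710938), (171.34320068359375, 104.79115295410156), 18.765653610229492)
side [  235   210   222   179 15369] 14.93696755913442
((504.34405517578125, -38.376983642578125), (260.8253173828125, 544.9584350585938), 0.2913287878036499)
[[ 373.  233.]
 [ 375. -312.]
 [ 636. -310.]
 [ 633.  235.]]
saddle [ 343  161   70   41 1461] [ 571.51049078 -230.05350492  155.20183248] [157.16352367 162.07301439 163.4107942 ] ((587.0921020507812, -222.89682006835938), (178.18556213378906, 104.8345947265625), 16.11626625061035)
saddle [ 293  200   75   49 1868] [567.81778261 -25.79996106 156.1805725 ] [158.35408837 163.06998264 164.38849068] ((591.98486328125, -30.501850128173828), (176.8695526123047, 102.84884643554688), 2.0316996574401855)
saddle [ 231  248   81   57 2433] [564.63119331 176.79963955 156.55192548] [158.69771278 162.88426543 164.18282071] ((582.25927734375, 186.46768188476562), (176.48011779785156, 102.43331909179688), 18.364749908447266)
```

```bash
cat >> h.py <<'E'
from scipy.spatial.transform import Rotation as Ro
def tool():
    s=status.state(); q=s["ee_rot"]; return s,Ro.from_quat([q[1],q[2],q[3],q[0]])
def need(target,n=1):
    s,R=tool(); M=R.as_matrix()
    # desired: y down, z along world -+y nearest
    best=None
    for sg in (1,-1):
        z=np.array([0,sg,0.]); y=np.array([0,0,-1.]); x=np.cross(y,z)
        D=np.c_[x,y,z]; rv=(R.inv()*Ro.from_matrix(D)).as_rotvec()
        if best is None or np.linalg.norm(rv)<np.linalg.norm(best[0]): best=(rv,D)
    d=np.array(target)-s["position"]
    print("t",round(s["time_s"],3),"pos",s["position"].round(1),"F",s["force"].round(2),"w",round(s["gripper_width"],1))
    print("tool axes cols",M.round(3).tolist())
    print("turn frac",(best[0]/(np.pi/2)).round(4)); print("shift now frac",(M.T@d/400).round(4),"after turn",(best[1].T@d/400).round(4))
E
python3 - <<'E'
from h import *
need([578.8,-242.6,214])
f=np.load("side0.npz")
for n in ("scene","side"):
    f=dict(np.load(n+"0.npz")); im=f["pixels"][:,:,::-1].copy()
    yaw=.0055;c,s=np.cos(yaw),np.sin(yaw)
    for k in (-1,0,1):
        for p in ([0,205*k,162],[-175,205*k,20.5],[0,205*k,81]):
            X=[577.7+c*p[0]-s*p[1],-37.8+s*p[0]+c*p[1],p[2]]
            u=proj(f,X)[0]; cv2.circle(im,tuple(int(round(a)) for a in u),3,(0,0,255),-1)
    cv2.imwrite(f"pics/{n}_ov.png",cv2.resize(im[150:400,150:500],None,fx=2,fy=2))
    
E
```

```text
t 0.25 pos [ 232.2 -580.   214.2] F [-0.22  0.6   0.25] w 92.0
tool axes cols [[-0.928, -0.0, 0.372], [-0.372, 0.001, -0.928], [-0.0, -1.0, -0.001]]
turn frac [4.000e-04 2.424e-01 1.000e-04]
shift now frac [-1.118e+00  9.000e-04 -4.611e-01] after turn [-8.665e-01  6.000e-04 -8.436e-01]
```

View pics/side_ov.png

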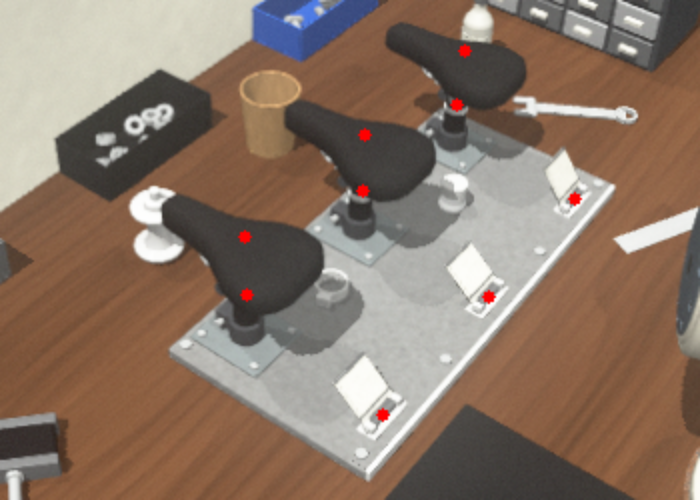

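View pics/scene_ov.png

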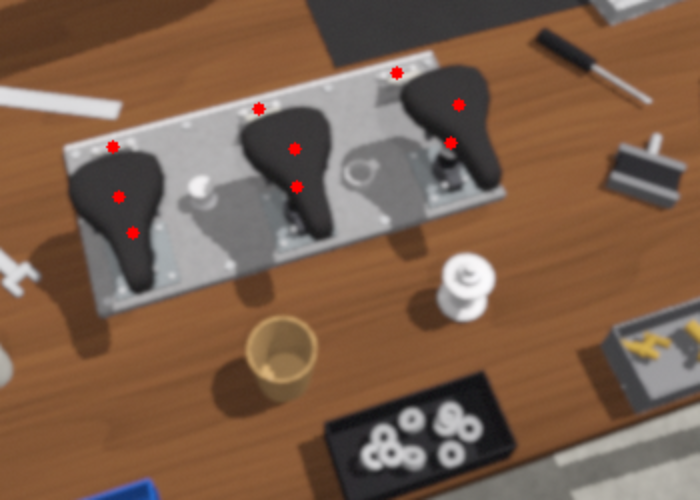

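Request:
{"fn": "send_rows", "kwargs": {"steps": [{"ay":0.081,"grip":1},{"ay":0.081,"grip":1},{"ay":0.0804,"grip":1},{"tx":-0.072,"tz":-0.07,"grip":1},{"tx":-0.096,"tz":-0.094,"grip":1},{"tx":-0.096,"tz":-0.094,"grip":1},{"tx":-0.096,"tz":-0.094,"grip":1},{"tx":-0.096,"tz":-0.094,"grip":1},{"tx":-0.096,"tz":-0.094,"grip":1},{"tx":-0.096,"tz":-0.094,"grip":1},{"tx":-0.096,"tz":-0.094,"grip":1},{"grip":1}], "force": 20}}

```text
schema error: expected keys tx, ty, tz, ax, ay, az, grip
```

```bash
python3 - <<'E'
from h import *
need([578.8,-242.6,174])
f=vision.grab_frame("side"); cv2.imwrite("pics/side1.png",f["pixels"][:,:,::-1])
for i in range(3): print(tool()[0]["position"].round(2))
E
```

```text
t 0.25 pos [ 232.2 -580.   214.2] F [-0.22  0.6   0.25] w 92.0
tool axes cols [[-0.928, -0.0, 0.372], [-0.372, 0.001, -0.928], [-0.0, -1.0, -0.001]]
turn frac [4.000e-04 2.424e-01 1.000e-04]
shift now frac [-1.118   0.1009 -0.4611] after turn [-0.8665  0.1006 -0.8436]
[ 232.23 -580.1   214.35]
[ 232.23 -580.1   214.35]
[ 232.23 -580.1   214.35]
```

View pics/side1.png

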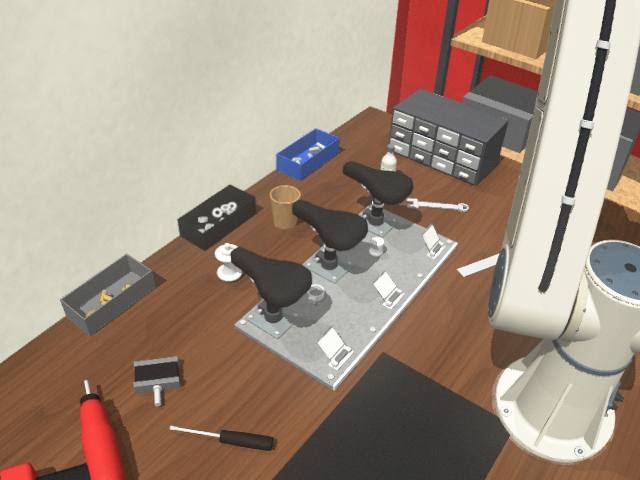

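Request:
{"fn": "send_rows", "kwargs": {"steps": [{"tx":0,"ty":0,"tz":0,"ax":0,"ay":0.081,"az":0,"grip":1},{"tx":0,"ty":0,"tz":0,"ax":0,"ay":0.081,"az":0,"grip":1},{"tx":0,"ty":0,"tz":0,"ax":0,"ay":0.0804,"az":0,"grip":1},{"tx":-0.09,"ty":0,"tz":-0.088,"ax":0,"ay":0,"az":0,"grip":1},{"tx":-0.09,"ty":0,"tz":-0.088,"ax":0,"ay":0,"az":0,"grip":1},{"tx":-0.09,"ty":0,"tz":-0.088,"ax":0,"ay":0,"az":0,"grip":1},{"tx":-0.09,"ty":0,"tz":-0.088,"ax":0,"ay":0,"az":0,"grip":1},{"tx":-0.09,"ty":0,"tz":-0.088,"ax":0,"ay":0,"az":0,"grip":1},{"tx":-0.09,"ty":0,"tz":-0.088,"ax":0,"ay":0,"az":0,"grip":1},{"tx":-0.09,"ty":0,"tz":-0.088,"ax":0,"ay":0,"az":0,"grip":1},{"tx":-0.09,"ty":0,"tz":-0.088,"ax":0,"ay":0,"az":0,"grip":1},{"tx":0,"ty":0,"tz":0,"ax":0,"ay":0,"az":0,"grip":1}], "force": 20}}

```text
time_s: 1.8
position: [522.3, -296.4, 214.5]
ee_rot: [0.002, -0.001, 0.707, -0.707]
force: [0.1, -0.2, -0.3]
gripper_width: 0.5
```

```bash
python3 - <<'E'
from h import *
need([578.8,-242.6,174])
f=vision.grab_frame("side"); cv2.imwrite("pics/side2.png",f["pixels"][:,:,::-1])
E
```

```text
t 1.8 pos [ 522.3 -296.4  214.5] F [ 0.06 -0.16 -0.26] w 0.5
tool axes cols [[-1.0, 0.001, 0.004], [-0.004, 0.0, -1.0], [-0.001, -1.0, -0.0]]
turn frac [ 0.0002  0.0024 -0.0004]
shift now frac [-0.1417  0.1014 -0.1339] after turn [-0.1413  0.1013 -0.1344]
```

View pics/side2.png

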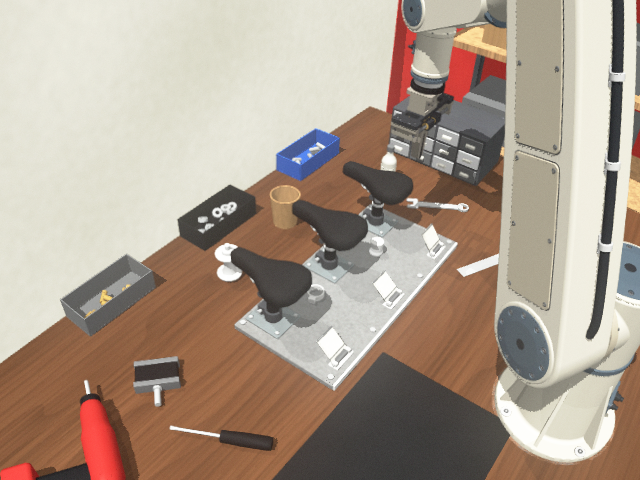

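Request:
{"fn": "send_rows", "kwargs": {"steps": [{"tx":-0.0355,"ty":0,"tz":-0.0335,"ax":0,"ay":0,"az":0,"grip":1},{"tx":-0.0355,"ty":0,"tz":-0.0335,"ax":0,"ay":0,"az":0,"grip":1},{"tx":-0.0355,"ty":0,"tz":-0.0335,"ax":0,"ay":0,"az":0,"grip":1},{"tx":-0.0355,"ty":0,"tz":-0.0335,"ax":0,"ay":0,"az":0,"grip":1},{"tx":0,"ty":0.05,"tz":0,"ax":0,"ay":0,"az":0,"grip":1},{"tx":0,"ty":0.05,"tz":0,"ax":0,"ay":0,"az":0,"grip":1},{"tx":0,"ty":0,"tz":0,"ax":0,"ay":0,"az":0,"grip":1},{"tx":0,"ty":0,"tz":0,"ax":0,"ay":0,"az":0,"grip":1}]}}

```text
time_s: 2.85
position: [577.7, -244.9, 175.2]
ee_rot: [-0.0, -0.0, -0.707, 0.707]
force: [0.0, 0.9, 0.7]
gripper_width: 0.5
```

Request:
{"fn": "send_rows", "kwargs": {"steps": [{"tx":0,"ty":0.02,"tz":0,"ax":0,"ay":0,"az":0,"grip":1},{"tx":0,"ty":0.0125,"tz":0,"ax":0,"ay":0,"az":0,"grip":1},{"tx":0,"ty":0.005,"tz":0,"ax":0,"ay":0,"az":0,"grip":1},{"tx":0,"ty":0.005,"tz":0,"ax":0,"ay":0,"az":0,"grip":1},{"tx":0,"ty":0,"tz":0,"ax":0,"ay":0,"az":0,"grip":1},{"tx":0,"ty":0,"tz":0,"ax":0,"ay":0,"az":0,"grip":1}]}}

```text
time_s: 3.6
position: [577.3, -245.1, 158.4]
ee_rot: [-0.0, -0.0, -0.707, 0.707]
force: [-1.8, 0.3, 7.1]
gripper_width: 0.5
```

Request:
{"fn": "send_rows", "kwargs": {"steps": [{"tx":0,"ty":0.005,"tz":0,"ax":0,"ay":0,"az":0,"grip":1},{"tx":0,"ty":0.005,"tz":0,"ax":0,"ay":0,"az":0,"grip":1},{"tx":0,"ty":0.005,"tz":0,"ax":0,"ay":0,"az":0,"grip":1},{"tx":0,"ty":0,"tz":0,"ax":0,"ay":0,"az":0,"grip":1},{"tx":0,"ty":0,"tz":0,"ax":0,"ay":0,"az":0,"grip":1}]}}

```text
time_s: 4.22
position: [577.3, -245.1, 153.2]
ee_rot: [-0.0, -0.0, -0.707, 0.707]
force: [-4.0, 2.2, 13.8]
gripper_width: 0.8
```

```bash
cat >> h.py <<'E'
def feel(n=4):
    F=[];P=[]
    for i in range(n):
        vision.grab_frame("wrist"); s=status.state(); F.append(s["force"]); P.append(s["position"])
    print("t",s["time_s"],"F",np.mean(F,0).round(2),"sd",np.std(F,0).round(2),"pos",np.mean(P,0).round(2))
E
python3 - <<'E'
from h import *
feel()
f=vision.grab_frame("side"); cv2.imwrite("pics/side3.png",cv2.resize(f["pixels"][100:400,200:500,::-1],None,fx=2,fy=2))
E
```

```text
t 4.425 F [-3.79  1.99 13.54] sd [0.49 0.33 0.16] pos [ 577.31 -245.13  153.19]
```

View pics/side3.png

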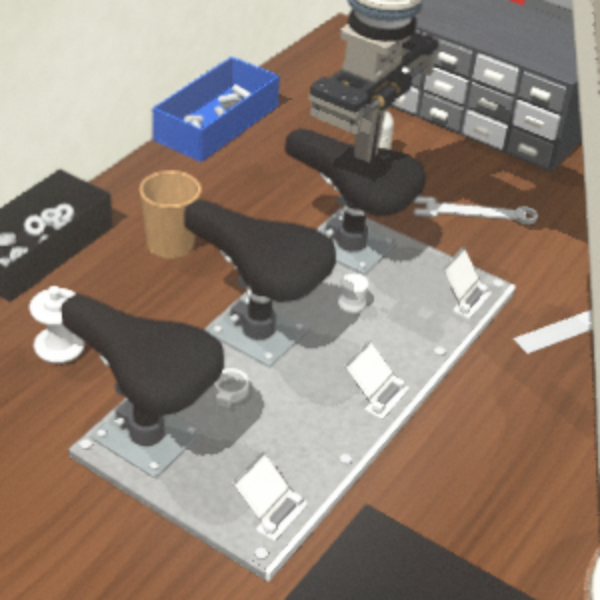

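Request:
{"fn": "send_rows", "kwargs": {"steps": [{"tx":0,"ty":-0.035,"tz":0,"ax":0,"ay":0,"az":0,"grip":1},{"tx":0,"ty":-0.04,"tz":0,"ax":0,"ay":0,"az":0,"grip":1},{"tx":0,"ty":0,"tz":-0.086,"ax":0,"ay":0,"az":0,"grip":1},{"tx":0,"ty":0,"tz":-0.086,"ax":0,"ay":0,"az":0,"grip":1},{"tx":0,"ty":0,"tz":-0.086,"ax":0,"ay":0,"az":0,"grip":1},{"tx":0,"ty":0,"tz":-0.086,"ax":0,"ay":0,"az":0,"grip":1},{"tx":0,"ty":0,"tz":-0.086,"ax":0,"ay":0,"az":0,"grip":1},{"tx":0,"ty":0,"tz":-0.086,"ax":0,"ay":0,"az":0,"grip":1},{"tx":0,"ty":0,"tz":0,"ax":0,"ay":0,"az":0,"grip":1},{"tx":0,"ty":0,"tz":0,"ax":0,"ay":0,"az":0,"grip":1}]}}

```text
time_s: 5.72
position: [577.2, -39.1, 181.8]
ee_rot: [-0.0, 0.0, -0.707, 0.707]
force: [0.2, -0.6, -0.5]
gripper_width: 0.5
```

```bash
python3 - <<'E'
from h import *
feel()
need([577.7,-37.8,162])
E
```

```text
t 5.925 F [0.1  0.37 0.04] sd [0.64 0.66 0.66] pos [577.09 -39.52 181.67]
t 5.925 pos [577.  -39.6 181.6] F [ 0.68 -0.57  1.18] w 0.5
tool axes cols [[-1.0, -0.0, -0.001], [0.001, -0.0, -1.0], [0.0, -1.0, 0.0]]
turn frac [-0.0001 -0.0007  0.0001]
shift now frac [-0.0016  0.0489 -0.0044] after turn [-0.0016  0.0489 -0.0044]
```

Request:
{"fn": "send_rows", "kwargs": {"steps": [{"tx":0,"ty":0.03,"tz":-0.004,"ax":0,"ay":0,"az":0,"grip":1},{"tx":0,"ty":0.019,"tz":0,"ax":0,"ay":0,"az":0,"grip":1},{"tx":0,"ty":0.005,"tz":0,"ax":0,"ay":0,"az":0,"grip":1},{"tx":0,"ty":0.005,"tz":0,"ax":0,"ay":0,"az":0,"grip":1},{"tx":0,"ty":0,"tz":0,"ax":0,"ay":0,"az":0,"grip":1},{"tx":0,"ty":0,"tz":0,"ax":0,"ay":0,"az":0,"grip":1}]}}

```text
time_s: 6.68
position: [577.1, -37.0, 158.2]
ee_rot: [0.0, 0.0, 0.707, -0.707]
force: [-3.4, -1.0, 2.2]
gripper_width: 0.6
```

Request:
{"fn": "send_rows", "kwargs": {"steps": [{"tx":0,"ty":0.005,"tz":0,"ax":0,"ay":0,"az":0,"grip":1},{"tx":0,"ty":0.005,"tz":0,"ax":0,"ay":0,"az":0,"grip":1},{"tx":0,"ty":0.005,"tz":0,"ax":0,"ay":0,"az":0,"grip":1},{"tx":0,"ty":0,"tz":0,"ax":0,"ay":0,"az":0,"grip":1},{"tx":0,"ty":0,"tz":0,"ax":0,"ay":0,"az":0,"grip":1}]}}

```text
time_s: 7.3
position: [577.2, -37.0, 152.1]
ee_rot: [0.0, 0.0, 0.707, -0.707]
force: [-1.4, 0.1, 4.3]
gripper_width: 0.2
```

```bash
python3 - <<'E'
from h import *
feel()
E
```

```text
t 7.5 F [-1.74 -0.08  4.71] sd [0.19 0.54 0.15] pos [577.17 -37.   152.06]
```

Request:
{"fn": "send_rows", "kwargs": {"steps": [{"tx":0,"ty":-0.035,"tz":0,"ax":0,"ay":0,"az":0,"grip":1},{"tx":0,"ty":-0.04,"tz":0,"ax":0,"ay":0,"az":0,"grip":1},{"tx":0,"ty":0,"tz":-0.0855,"ax":0,"ay":0,"az":0,"grip":1},{"tx":0,"ty":0,"tz":-0.0855,"ax":0,"ay":0,"az":0,"grip":1},{"tx":0,"ty":0,"tz":-0.0855,"ax":0,"ay":0,"az":0,"grip":1},{"tx":0,"ty":0,"tz":-0.0855,"ax":0,"ay":0,"az":0,"grip":1},{"tx":0,"ty":0,"tz":-0.0855,"ax":0,"ay":0,"az":0,"grip":1},{"tx":0,"ty":0,"tz":-0.0855,"ax":0,"ay":0,"az":0,"grip":1},{"tx":0,"ty":0,"tz":0,"ax":0,"ay":0,"az":0,"grip":1},{"tx":0,"ty":0,"tz":0,"ax":0,"ay":0,"az":0,"grip":1}]}}

```text
time_s: 8.75
position: [577.1, 167.8, 182.5]
ee_rot: [-0.0, 0.0, -0.707, 0.707]
force: [-1.0, -0.2, -0.5]
gripper_width: 0.0
```

```bash
python3 - <<'E'
from h import *
feel()
need([576.6,167.2,162])
E
```

```text
t 8.95 F [-0.2  -0.16  0.2 ] sd [0.38 0.23 0.27] pos [577.13 167.26 182.28]
t 8.95 pos [577.1 167.2 182.2] F [-0.27 -0.44  0.48] w 0.2
tool axes cols [[-1.0, 0.0, -0.001], [0.001, -0.0, -1.0], [-0.0, -1.0, 0.0]]
turn frac [-0.0001 -0.0007 -0.    ]
shift now frac [0.0013 0.0504 0.    ] after turn [0.0013 0.0504 0.    ]
```

Request:
{"fn": "send_rows", "kwargs": {"steps": [{"tx":0,"ty":0.03,"tz":0,"ax":0,"ay":0,"az":0,"grip":1},{"tx":0,"ty":0.021,"tz":0,"ax":0,"ay":0,"az":0,"grip":1},{"tx":0,"ty":0.005,"tz":0,"ax":0,"ay":0,"az":0,"grip":1},{"tx":0,"ty":0.005,"tz":0,"ax":0,"ay":0,"az":0,"grip":1},{"tx":0,"ty":0,"tz":0,"ax":0,"ay":0,"az":0,"grip":1},{"tx":0,"ty":0,"tz":0,"ax":0,"ay":0,"az":0,"grip":1}]}}

```text
time_s: 9.7
position: [577.0, 168.1, 157.8]
ee_rot: [-0.0, 0.0, -0.707, 0.707]
force: [-1.6, -3.4, 4.4]
gripper_width: 0.4
```

Request:
{"fn": "send_rows", "kwargs": {"steps": [{"tx":0,"ty":0.005,"tz":0,"ax":0,"ay":0,"az":0,"grip":1},{"tx":0,"ty":0.005,"tz":0,"ax":0,"ay":0,"az":0,"grip":1},{"tx":0,"ty":0.005,"tz":0,"ax":0,"ay":0,"az":0,"grip":1},{"tx":0,"ty":0,"tz":0,"ax":0,"ay":0,"az":0,"grip":1},{"tx":0,"ty":0,"tz":0,"ax":0,"ay":0,"az":0,"grip":1}]}}

```text
time_s: 10.32
position: [577.1, 168.2, 152.1]
ee_rot: [0.0, 0.0, 0.707, -0.707]
force: [-3.1, -3.3, 8.1]
gripper_width: 0.6
```

```bash
python3 - <<'E'
from h import *
feel()
E
```

```text
t 10.525 F [-2.86 -2.75  8.47] sd [0.05 0.29 0.29] pos [577.12 168.18 152.18]
```

Request:
{"fn": "send_rows", "kwargs": {"steps": [{"tx":0,"ty":-0.035,"tz":0,"ax":0,"ay":0,"az":0,"grip":1},{"tx":0,"ty":-0.04,"tz":0,"ax":0,"ay":0,"az":0,"grip":1},{"tx":0.062,"ty":0,"tz":0.086,"ax":0,"ay":0,"az":0,"grip":1},{"tx":0.062,"ty":0,"tz":0.086,"ax":0,"ay":0,"az":0,"grip":1},{"tx":0.062,"ty":0,"tz":0.086,"ax":0,"ay":0,"az":0,"grip":1},{"tx":0.062,"ty":0,"tz":0.086,"ax":0,"ay":0,"az":0,"grip":1},{"tx":0.062,"ty":0,"tz":0.086,"ax":0,"ay":0,"az":0,"grip":1},{"tx":0.063,"ty":0,"tz":0.087,"ax":0,"ay":0,"az":0,"grip":1},{"tx":0,"ty":0,"tz":0,"ax":0,"ay":0,"az":0,"grip":1},{"tx":0,"ty":0,"tz":0,"ax":0,"ay":0,"az":0,"grip":1}]}}

```text
time_s: 11.78
position: [428.8, -38.4, 182.4]
ee_rot: [0.0, 0.001, 0.707, -0.707]
force: [0.6, 0.6, 0.4]
gripper_width: 0.3
```

```bash
python3 - <<'E'
from h import *
feel(2)
need([427.7,-38.8,90])
f=vision.grab_frame("wrist"); print("cam",(-f["R"].T@f["t"]).round(0))
cv2.imwrite("pics/w4.png",f["pixels"][:,:,::-1])
f=vision.grab_frame("side"); cv2.imwrite("pics/side4.png",cv2.resize(f["pixels"][100:400,220:520,::-1],None,fx=2,fy=2))
for p in ([427.7,-38.8,45],[402.7,-38.8,20.5],[577.7,-37.8,81]): print(proj(f,p).round(0))
E
```

```text
t 11.875 F [ 0.25  0.69 -0.27] sd [0.48 0.27 0.2 ] pos [428.85 -38.07 182.08]
t 11.875 pos [428.8 -38.  182. ] F [ 0.73  0.43 -0.07] w 0.4
tool axes cols [[-1.0, 0.001, 0.001], [-0.001, 0.0, -1.0], [-0.001, -1.0, -0.0]]
turn frac [ 0.0001  0.0004 -0.0006]
shift now frac [0.003  0.2299 0.0021] after turn [0.0027 0.2299 0.002 ]
cam [496. -38. 351.]
[[386. 285.]]
[[394. 298.]]
[[331. 245.]]
```

View pics/w4.png

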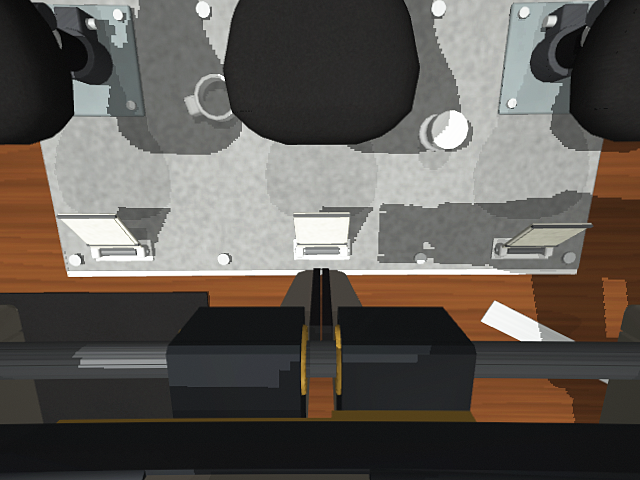

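View pics/side4.png

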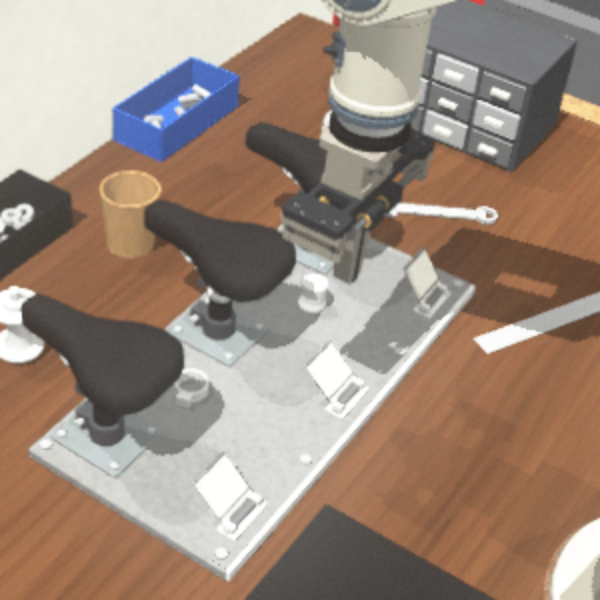

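Request:
{"fn": "send_rows", "kwargs": {"steps": [{"tx":-0.01,"ty":0.05,"tz":0.002,"ax":0,"ay":0,"az":0,"grip":1},{"tx":0,"ty":0.06,"tz":0,"ax":0,"ay":0,"az":0,"grip":1},{"tx":0,"ty":0.06,"tz":0,"ax":0,"ay":0,"az":0,"grip":1},{"tx":0,"ty":0.04,"tz":0,"ax":0,"ay":0,"az":0.06,"grip":1},{"tx":0,"ty":0,"tz":0,"ax":0,"ay":0,"az":0.06,"grip":1},{"tx":0,"ty":0,"tz":0,"ax":0,"ay":0,"az":0,"grip":1},{"tx":0,"ty":0,"tz":0,"ax":0,"ay":0,"az":0,"grip":1}]}}

```text
time_s: 12.85
position: [433.0, -39.3, 98.1]
ee_rot: [-0.067, -0.066, -0.704, 0.704]
force: [0.7, -0.4, -1.3]
gripper_width: 0.8
```

```bash
python3 - <<'E'
from h import *
need([432.7,-38.8,40])
f=vision.grab_frame("side"); cv2.imwrite("pics/side5.png",cv2.resize(f["pixels"][100:400,220:520,::-1],None,fx=2,fy=2))
E
```

```text
t 12.85 pos [433.  -39.3  98.1] F [ 0.66 -0.45 -1.26] w 0.8
tool axes cols [[-0.982, 0.187, 0.001], [-0.001, 0.0, -1.0], [-0.187, -0.982, 0.0]]
turn frac [-0.      0.0003 -0.1198]
shift now frac [ 0.0279  0.1425 -0.0012] after turn [ 0.0007  0.1452 -0.0012]
```

View pics/side5.png

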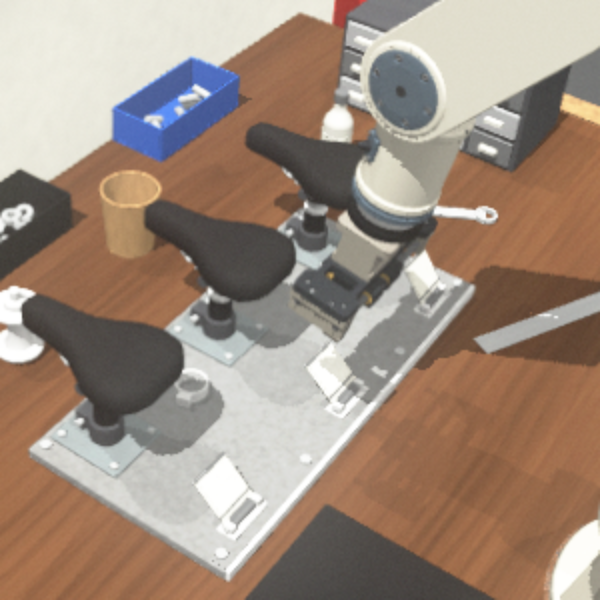

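Request:
{"fn": "send_rows", "kwargs": {"steps": [{"tx":0.007,"ty":0.037,"tz":0,"ax":0,"ay":0,"az":0,"grip":1},{"tx":0.007,"ty":0.037,"tz":0,"ax":0,"ay":0,"az":0,"grip":1},{"tx":0.0055,"ty":0.028,"tz":0,"ax":0,"ay":0,"az":0,"grip":1},{"tx":0.004,"ty":0.02,"tz":0,"ax":0,"ay":0,"az":0,"grip":1},{"tx":0.004,"ty":0.02,"tz":0,"ax":0,"ay":0,"az":0,"grip":1},{"tx":0.0015,"ty":0.0075,"tz":0,"ax":0,"ay":0,"az":0,"grip":1},{"tx":0.0015,"ty":0.0075,"tz":0,"ax":0,"ay":0,"az":0,"grip":1},{"tx":0,"ty":0,"tz":0,"ax":0,"ay":0,"az":0,"grip":1},{"tx":0,"ty":0,"tz":0,"ax":0,"ay":0,"az":0,"grip":1}]}}

```text
time_s: 14.02
position: [431.6, -39.4, 33.7]
ee_rot: [0.067, 0.066, 0.704, -0.704]
force: [-0.6, 0.6, -0.5]
gripper_width: 0.6
```

```bash
python3 - <<'E'
from h import *
need([432.7,-38.8,24]); feel(2)
f=vision.grab_frame("side"); cv2.imwrite("pics/side6.png",cv2.resize(f["pixels"][200:350,300:450,::-1],None,fx=4,fy=4,interpolation=cv2.INTER_CUBIC))
E
```

```text
t 14.025 pos [431.6 -39.4  33.7] F [-0.61  0.6  -0.51] w 0.6
tool axes cols [[-0.982, 0.187, 0.0], [-0.0, 0.0, -1.0], [-0.187, -0.982, -0.0]]
turn frac [ 0.      0.     -0.1199]
shift now frac [ 0.0017  0.0244 -0.0016] after turn [-0.0028  0.0243 -0.0016]
t 14.125 F [-0.57  0.52 -0.4 ] sd [0.47 0.34 0.48] pos [431.62 -39.42  33.74]
```

View pics/side6.png

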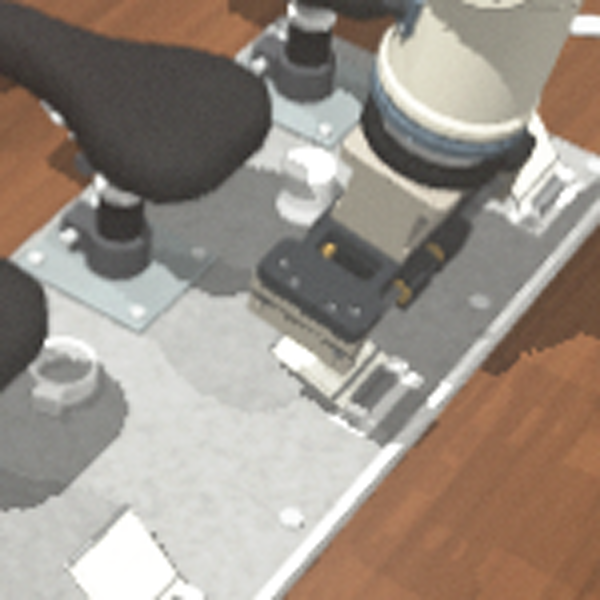

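Request:
{"fn": "send_rows", "kwargs": {"steps": [{"tx":0.001,"ty":0.006,"tz":0,"ax":0,"ay":0,"az":0,"grip":1},{"tx":0.001,"ty":0.006,"tz":0,"ax":0,"ay":0,"az":0,"grip":1},{"tx":0.001,"ty":0.006,"tz":0,"ax":0,"ay":0,"az":0,"grip":1},{"tx":0.001,"ty":0.005,"tz":0,"ax":0,"ay":0,"az":0,"grip":1},{"tx":0,"ty":0,"tz":0,"ax":0,"ay":0,"az":0,"grip":1},{"tx":0,"ty":0,"tz":0,"ax":0,"ay":0,"az":0,"grip":1}]}}

```text
time_s: 14.92
position: [432.3, -39.5, 24.5]
ee_rot: [-0.067, -0.067, -0.704, 0.704]
force: [-0.7, -0.4, 6.6]
gripper_width: 0.7
```

```bash
python3 - <<'E'
from h import *
feel(4)
E
```

```text
t 15.125 F [0.34 0.68 6.31] sd [0.55 0.62 0.31] pos [432.33 -39.48  24.52]
```

Request:
{"fn": "send_rows", "kwargs": {"steps": [{"tx":0.0005,"ty":0.003,"tz":0,"ax":0,"ay":0,"az":0,"grip":1},{"tx":0.0005,"ty":0.003,"tz":0,"ax":0,"ay":0,"az":0,"grip":1},{"tx":0,"ty":0,"tz":0,"ax":0,"ay":0,"az":0,"grip":1},{"tx":0,"ty":0,"tz":0,"ax":0,"ay":0,"az":0,"grip":1}]}}

```text
time_s: 15.62
position: [432.6, -39.5, 23.5]
ee_rot: [-0.067, -0.067, -0.704, 0.704]
force: [-11.5, 0.9, 44.1]
gripper_width: 0.4
```

Request:
{"fn": "send_rows", "kwargs": {"steps": [{"tx":-0.002,"ty":-0.01,"tz":0,"ax":0,"ay":0,"az":0,"grip":1},{"tx":-0.004,"ty":-0.02,"tz":0,"ax":0,"ay":0,"az":0,"grip":1},{"tx":-0.009,"ty":-0.05,"tz":0,"ax":0,"ay":0,"az":0,"grip":1},{"tx":-0.019,"ty":-0.1,"tz":0,"ax":0,"ay":0,"az":0,"grip":1},{"tx":-0.019,"ty":-0.1,"tz":0,"ax":0,"ay":0,"az":0,"grip":1},{"tx":-0.019,"ty":-0.1,"tz":0,"ax":0,"ay":0,"az":0,"grip":1},{"tx":-0.019,"ty":-0.1,"tz":0,"ax":0,"ay":0,"az":0,"grip":1},{"tx":0.1,"ty":0,"tz":0,"ax":0,"ay":0,"az":0,"grip":1},{"tx":0,"ty":0,"tz":0,"ax":0,"ay":0,"az":0,"grip":1}]}}

```text
time_s: 16.75
position: [389.6, -39.2, 209.2]
ee_rot: [0.066, 0.066, 0.704, -0.704]
force: [0.4, 0.7, -0.1]
gripper_width: 0.1
```

```bash
python3 - <<'E'
from h import *
feel(2)
f=vision.grab_frame("side"); cv2.imwrite("pics/side7.png",cv2.resize(f["pixels"][150:400,200:480,::-1],None,fx=2.4,fy=2.4,interpolation=cv2.INTER_CUBIC))
X=cloud(f); h=cv2.cvtColor(f["pixels"],cv2.COLOR_RGB2HSV)
for n,y in (("L",166.4),("M",-38.8),("R",-243.6)):
    m=(abs(X[...,1]-y)<20)&(X[...,0]>412)&(X[...,0]<475)&(X[...,2]>18)&(X[...,2]<90)&(h[...,2]>180)
    P=X[m]; print(n,len(P),np.percentile(P[:,0],[2,98]).round(1),np.percentile(P[:,2],[2,50,98]).round(1) , np.degrees(np.arctan(np.polyfit(P[:,0],P[:,2],1)[0])).round(1))
f=vision.grab_frame("wrist"); cv2.imwrite("pics/w7.png",f["pixels"][:,:,::-1])
E
```

```text
t 16.85 F [0.3  0.63 0.42] sd [0.12 0.1  0.07] pos [391.81 -39.43 209.77]
L 376 [412.6 446.5] [28.5 45.6 61.1] 36.9
M 311 [413.2 464.3] [18.7 23.8 27.8] 3.0
R 214 [412.6 460.8] [18.3 49.3 70.5] 16.6
```

View pics/side7.png

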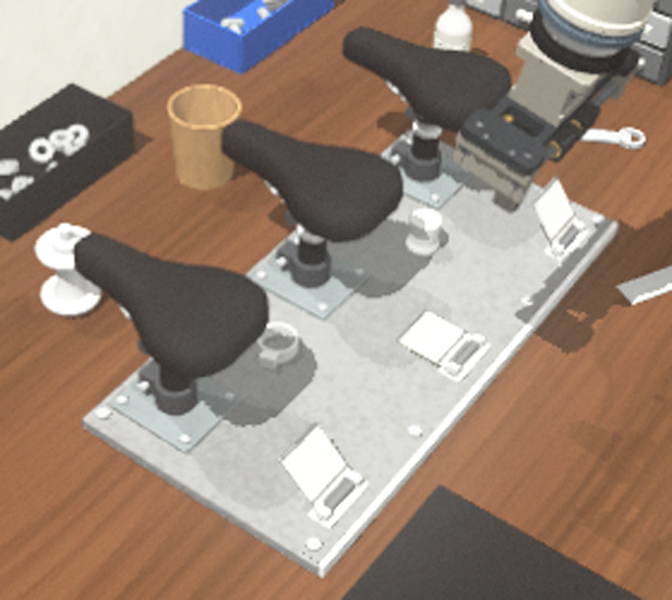

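View pics/w7.png

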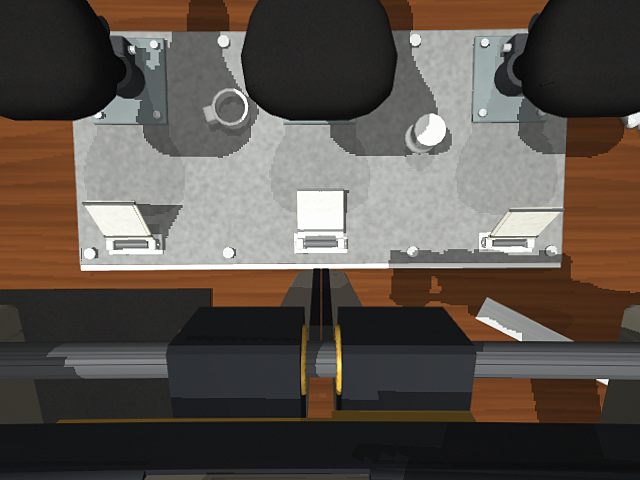

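```bash
python3 -c "
from station import r
print(r.job_done())"
```

```text
the job is handed in; nothing more can be done
None
```

The middle saddle is the softest, so I pushed its tag flat after pressing all three, and handed the job in at about 17 s.

| Saddle | Depth pressed | Force |
|---|---|---|
| Right | about 9 mm | 13.5 N |
| Middle | about 10 mm | 4.7 N |
| Left | about 10 mm | 8.5 N |

These forces match the stated spring values for the stiff, soft and medium posts.

**Last checks:** The side and wrist pictures show the middle tag flat. Its measured slope is about 3°, against about 2.3° for fully folded. The other two tags are still standing, the jar and clamp ring on the board look unmoved, and the gripper is clear with no force on it.

**Points to note:**
- The last extra millimetre onto the already flat tag raised the wrist force to about 44 N for a moment. That was through the fingertips and below the 120 N wrist limit. It is above the 40 N limit for the arm or gripper body, if that limit also counts the fingertips.
- The depth fit for the right tag was noisy (16.6°), so I judged that tag standing from the pictures and its top height of about 70 mm.
- I did not read the travel rings as a separate check.

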